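Wedge up the low corner of a weighing slab

ROBOT

A 6-joint arm with a two-finger parallel gripper is mounted at the origin on the work surface. World frame = base frame: x ahead of the robot, y to its left, z up, the work surface at z = 0. Lengths are in m, angles in degrees, forces in N, time in s.
With the tool pointing down it reaches from about 0.35 to 0.8 m from the base axis. Payload 7.3 kg.
Tool frame: the origin (TCP) lies between the finger pads; the fingertips stand 14 mm ahead of it and the grasp point (between the pads) lies 5 mm behind it; x points along the fingers, z is the direction in which the jaws open and shut, and the axes are right-handed (so a half turn about x gives the same grasp; the last joint's range is limited). The gripper opens to 85 mm and grips with 20 to 120 N. Pads are 22 mm wide; open, the fingers measure 114 mm over their backs; the gripper's body (76 mm by 85 mm) begins 54 mm behind the grasp point. The pads swing forward as they close: fully open they stand 13 mm farther back than shut.
Start: joints at [-80.386, 19.595, 87.324, -0, 73.075, -8.365], TCP at [0.162, -0.499, 0.245] pointing down, gripper open.
Joint ranges: [-145.02, 145.02], [-44.19, 115.74], [2.07, 154.8], [-57.11, 237.11], [16.16, 152.29], [-177.93, 177.93]. Speed limits (degrees/s): [147.25, 147.25, 180, 180, 180, 180].

INTERFACE

Orientations are given as a 3x3 rotation matrix whose columns are the frame's x, y, z axes.
In Python, from station import * gives the robot as it stands.
- The arm moves only by the tool jog_arm, never from a script. Its argument "increments" is a list of rows, each a list of 4 numbers: the shift along the world's x, y, z in mm, then the turn about the world's z in rad. In form: [[dx, dy, dz, turn], ...]. A call has 1 to 10 rows; each row shifts and turns the pose as measured when the row begins; what a row does not reach is not made up. A row lasts 1/10 s, in which the tool goes at most 50 mm and 8.59 degrees, less where a joint would pass 70% of its speed; a pose out of reach is approached as far as the arm can. A call is refused whole if a number of a shift passes 50 or a number of a turn 0.15, either way. A call with a gripper value outside its range is refused whole. "hand" is the opening, from 0 (shut) to 1 (fully open), set as the call begins (left out, the last holds). The fingers move at their own pace and stop on an object; "grip_force" is the grip in N (left out, the last holds). Time passes only in rows, so rows that do not move let the fingers close. It gives the time, the measured TCP pose, the force and the opening at its end, in the units of the state.
- observe(): the state, without advancing time (a new reading comes with each control period).
- get_image(name): name is "scene" or "top" or "wrist"; returns a dict with "pixels" (384x512x3 uint8, red, green, blue), "range_z" (384x512 float32, m along the optical axis (not along the pixel's ray), 0 where there is no reading), "fx", "fy", "cx", "cy" (pixels), "eye" and "attitude" of the camera in the world. Camera axes: x right, y down, z forward; pixel columns grow to the right and rows downward; lengths in m; the calibration is good to about 2 mm. A picture is of the moment at which its call begins.
- finish_job(): hands the job in, once; it reports no verdict.
The state is a dict: "time": time; "q": joint angles; "dq": joint speeds; "effort": joint torques, N m; "tool_pos": TCP position; "tool_rot": TCP orientation; "force": force on the tool from outside, world axes, zero at the start; "torque": the same for the moment, N m; "gripper_width": finger opening in m.
Only numpy, scipy, OpenCV 4.12 (cv2) and the standard library are available. Lean on these libraries where they do the work, as an engineer would, in place of code of your own. Each camera call takes 0.05 s, during which the arm holds its last target.

TASK

The stone slab under the lab balance has gone out of level because one of its two front screw jacks is wound too low. Find the low front corner, slide the wooden wedge point first along the bench under the slab's front edge beside that jack until the slab just lifts clear of it - no higher than level, and still standing on the other two jacks - and finish holding the wedge there so that I can wind the jack up. Lift only with the wedge, do not shove the slab or jacks out of place, and leave the balance and the other things on the bench alone.

Things in the scene. Friction and masses are not known exactly. Their poses are not given: they have to be found in the camera images.
- slab: grey stone slab, 200 mm deep (its x), 280 mm wide (its y), 16 mm thick, 2.4 kg, loose on three jack heads; origin at the centre of its underside, x to its rear (away from the robot), y to its left, z up. Level, its underside is 24 mm above the bench; at the start one front corner hangs about 2 degrees low, left or right. The front 40 mm of its top are free, the balance stands behind
- slab_left (a point): point of the slab's underside above the centre of the front left jack, 35 mm behind the front edge and 110 mm left of the middle; 24 mm above the bench when that corner is level, about 18 mm when it rests on the low jack
- slab_right (a point): the same for the front right jack, 110 mm right of the middle
- jack_a: one of the two front screw jacks, loose on the bench under the slab: steel foot disc 40 mm across and 6 mm thick, screw and a head disc 26 mm across; origin at the centre of its foot on the bench. One of jack_a and jack_b is 18 mm high (the low one), the other 24 mm; either may be on the left
- jack_b: the other front screw jack, same shape, see jack_a
- jack_rear: the rear screw jack, same shape, 24 mm high, under the middle of the slab 65 mm behind its centre
- wedge: loose hardwood levelling wedge, 170 mm long (its x), 36 mm wide (its y), 90 g; origin at the centre of its flat underside, x points to the thin end, z up. It is 3 mm high at the thin end and rises evenly, 1 in 5, to 37 mm at the thick end
- wedge_grip (a point): point inside the wedge where it is well gripped across its width: on its centre line, 30 mm from the thick end, 16 mm above its underside (the wedge is 31 mm high there)
- wedge_tip (a point): middle of the lower edge of the wedge's thin end, at its underside
- balance: light grey compact laboratory balance with a round steel pan, 150 by 150 by 52 mm, 0.7 kg, standing loose on the slab; origin at the centre of its underside
- cryobox: bystander: white cardboard storage box with lid, 136 by 136 by 53 mm; origin at the centre of its underside
- weight: bystander: brass test weight with a knob, 38 mm across, 58 mm high; origin at the centre of its underside
- bottle: bystander: capped amber bottle, 66 mm across, 150 mm high; origin at the centre of its underside
Not all that is in view belongs to the job. What is meant by the wedge is not orange, pink or turquoise, and is the larger of those in its own colour.

How it is judged:
By the outcome, as a careful person would: the job done as asked, in the order asked, and still so for the second after the job is handed in, while the arm keeps its last pose, push and grip.
It also fails if it takes over 45 s, if anything falls off the work surface, if the arm or the gripper's body presses on something with over 40 N, if the wrist force passes 120 N, or if a joint passes its speed limit or range.

## Working session

There is one attempt and no reset: what is moved stays moved. The work goes in short steps, Python scripts to look and compute and a tool call to move; the robot and the scene stay as the last step left them, time stands still between calls to the robot, and variables do not carry over. Pictures are saved under pics/ and viewed, and the job is handed in when it is done.

Besides the shell and the picture viewer there is one more tool, called as name(argument=value, ...), one argument or row to a line, values as JSON. jog_arm: Moves the arm, as the interface text tells. Its arguments: {"type":"object","properties":{"increments":{"type":"array"},"hand":{"type":"number"},"grip_force":{"type":"number"}},"required":["increments"]}

```bash
ls; mkdir -p pics
cat > h.py <<'E'
from station import *
import numpy as np, cv2, pickle
def grab(n,tag):
    im=get_image(n); pickle.dump(im,open(f'{tag}.pkl','wb'))
    cv2.imwrite(f'pics/{tag}.png',im['pixels'][:,:,::-1]); return im
def pts(im):
    h,w=im['range_z'].shape; u,v=np.meshgrid(np.arange(w),np.arange(h)); z=im['range_z']
    c=np.stack([(u-im['cx'])/im['fx']*z,(v-im['cy'])/im['fy']*z,z],-1)
    return c@np.array(im['attitude']).T+np.array(im['eye'])
E
python3 - <<'E'
from h import *
s=observe(); print(s)
for n in ['scene','top','wrist']:
    im=grab(n,n+'0'); print(n,im['fx'],im['cx'],im['cy'],im['eye'],im['attitude'])
E
```

```text
pics
{'time': 0.0, 'q': array([-8.03855151e+01,  1.96367700e+01,  8.73764915e+01,  6.42586648e-04,
        7.30738123e+01, -8.36320511e+00]), 'dq': array([ 0.01497929,  0.05888355, -0.02892026,  0.05011422,  0.07172005,
       -0.01494385]), 'effort': array([-1.36892140e-03, -4.33680546e+01, -2.46015322e+01, -3.36040212e-04,
        7.79480237e-03, -2.62093050e-05]), 'tool_pos': array([ 0.16201881, -0.49898723,  0.24462742]), 'tool_rot': array([[-2.43242439e-04,  9.51177809e-01,  3.08643349e-01],
       [ 1.50016895e-03,  3.08643358e-01, -9.51176654e-01],
       [-9.99998845e-01,  2.31650641e-04, -1.50200258e-03]]), 'force': array([-0.04775107,  0.45154898,  0.09578383]), 'torque': array([ 0.01858103, -0.00398442,  0.01688334]), 'gripper_width': 0.08555667666508353}
scene 466.85812467849877 262.66842945206105 186.4833396114378 [ 1.56211313 -0.12988764  0.84512729] [[ 0.07915619  0.6057261  -0.79172608]
 [ 0.99673586 -0.03544611  0.07253415]
 [ 0.01587222 -0.7948833  -0.6065547 ]]
top 476.00990608642195 259.0818164778108 187.1272223843295 [ 0.27107047 -0.01340698  1.69804759] [[ 0.00395725 -0.98324994  0.18221938]
 [-0.99998679 -0.00448893 -0.00250548]
 [ 0.00328148 -0.18220706 -0.98325471]]
wrist 275.18092682101627 253.2551898462582 190.79138233729606 [ 0.23794481 -0.47511793  0.3745132 ] [[ 0.3094397  -0.90451992 -0.29341231]
 [-0.95091726 -0.29494257 -0.09362291]
 [-0.00185599  0.30798147 -0.95139054]]
```

View pics/top0.png

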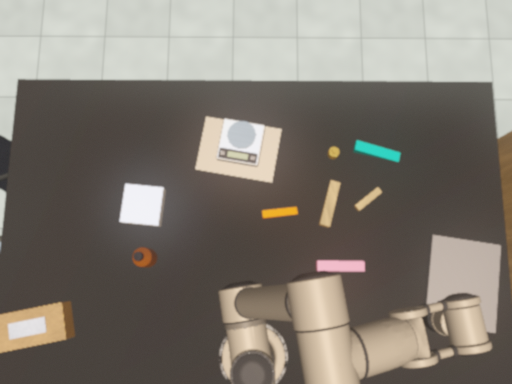

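View pics/scene0.png

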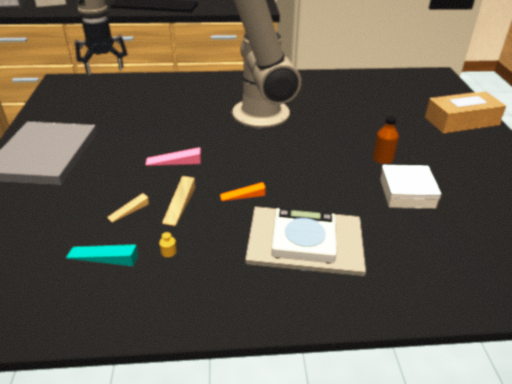

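View pics/wrist0.png

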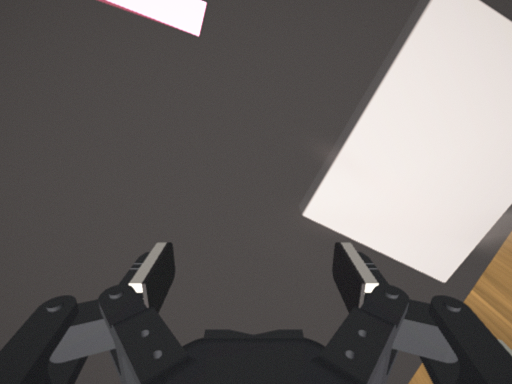

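The top view shows two pale-wood wedges, a large one at about (330,203) and a small one at (369,198). There are also orange (280,212), pink (341,266) and turquoise (377,151) ones. The large wooden one fits the description. The slab is the tan-grey plate under the balance at (239,149). The grey plate at (463,282) carries no balance, so it isn't the one meant. I'll confirm this in an enlarged crop and measure.

Run:
```python
from h import *
im=pickle.load(open('top0.pkl','rb')); P=pts(im)
px=im['pixels'][:,:,::-1]
c=cv2.resize(px[100:260,180:420],None,fx=3.2,fy=3.2,interpolation=cv2.INTER_CUBIC); cv2.imwrite('pics/crop0.png',c)
for (u,v) in [(330,203),(369,198),(239,175),(205,140),(275,165),(300,180),(240,130),(334,152),(142,205),(143,257)]:
    print((u,v),px[v,u],P[v,u].round(4))
hsv=cv2.cvtColor(px,cv2.COLOR_BGR2HSV)
for (u,v) in [(330,203),(369,198),(239,175),(280,212),(334,152)]: print(hsv[v,u])
```

```text
(330, 203) [143 187 213] [ 0.5265 -0.2716  0.0145]
(369, 198) [147 192 217] [ 0.5458 -0.4127  0.011 ]
(239, 175) [192 213 228] [0.6221 0.054  0.0391]
(205, 140) [192 213 229] [0.7527 0.1791 0.032 ]
(275, 165) [134 151 167] [ 0.6598 -0.0743  0.0369]
(300, 180) [70 79 90] [ 6.129e-01 -1.666e-01 -5.000e-04]
(240, 130) [203 199 193] [0.7742 0.0505 0.0858]
(334, 152) [ 92 173 203] [ 0.7041 -0.284   0.0544]
(142, 205) [246 241 241] [0.5103 0.3898 0.0559]
(143, 257) [ 45  72 121] [0.328  0.3578 0.1393]
[ 19  84 213]
[ 19  82 217]
[ 17  40 228]
[ 21 215 240]
[ 22 139 203]
```

View pics/crop0.png

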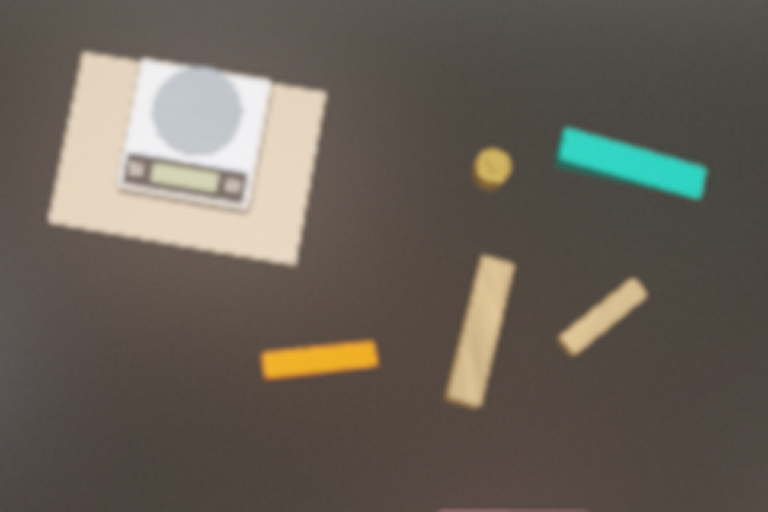

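The crop confirms it: the large pale-wood wedge is at (330,203) in the full picture, clearly longer than its small twin at (369,198). Next I'll measure the wedge pose and heights, the slab pose and the slab tilt.

```bash
cat > meas.py <<'E'
from h import *
def slabmask(im,P):
    hsv=cv2.cvtColor(im['pixels'],cv2.COLOR_RGB2HSV)
    return hsv
if __name__=='__main__':
  for n in ['top0','scene0']:
    im=pickle.load(open(n+'.pkl','rb')); P=pts(im); z=P[...,2]
    hsv=cv2.cvtColor(im['pixels'],cv2.COLOR_RGB2HSV)
    # table
    tb=(abs(z)<.012)&(hsv[...,2]<100)&(P[...,0]>.45)&(P[...,0]<.8)&(abs(P[...,1])<.4)&(im['range_z']>0)
    print(n,'table med/std',np.median(z[tb]),z[tb].std())
    A=np.c_[P[tb][:,:2],np.ones(tb.sum())]; ct=np.linalg.lstsq(A,z[tb],rcond=None)[0]; print('table plane',ct)
    m=(z>.022)&(z<.052)&(P[...,0]>.55)&(P[...,0]<.9)&(P[...,1]>-.12)&(P[...,1]<.25)&(hsv[...,1]>20)
    m=cv2.morphologyEx(m.astype(np.uint8),cv2.MORPH_OPEN,np.ones((3,3)))
    me=cv2.erode(m,np.ones((5,5)))>0
    Q=P[me]
    for _ in range(4):
        A=np.c_[Q[:,:2],np.ones(len(Q))]; c=np.linalg.lstsq(A,Q[:,2],rcond=None)[0]; r=Q[:,2]-A@c; Q=Q[abs(r)<2.5*r.std()]
    print('slab plane',c,'std',r.std(),len(Q))
    # outline on plane z=.038
    cn,_=cv2.findContours(m,cv2.RETR_EXTERNAL,cv2.CHAIN_APPROX_NONE); k=max(cn,key=cv2.contourArea)
    def cast(uv,zp):
        d=np.c_[(uv[:,0]-im['cx'])/im['fx'],(uv[:,1]-im['cy'])/im['fy'],np.ones(len(uv))]@np.array(im['attitude']).T
        e=np.array(im['eye']); return e+d*((zp-e[2])/d[:,2])[:,None]
    W=cast(k[:,0,:].astype(float),.038)
    r=cv2.minAreaRect((W[:,:2]*1000).astype(np.float32)); print('slab rect',r, cv2.boxPoints(r).round(1).tolist())
    # wedge
    w=(hsv[...,0]>14)&(hsv[...,0]<26)&(hsv[...,1]>55)&(hsv[...,1]<115)&(hsv[...,2]>120)&(P[...,0]>.4)&(P[...,0]<.7)&(P[...,1]<-.18)&(P[...,1]>-.36)
    w=cv2.morphologyEx(w.astype(np.uint8),cv2.MORPH_OPEN,np.ones((3,3)))
    cn,_=cv2.findContours(w,cv2.RETR_EXTERNAL,cv2.CHAIN_APPROX_NONE); k=max(cn,key=cv2.contourArea)
    mm=np.zeros_like(w); cv2.drawContours(mm,[k],-1,1,-1); Q=P[mm>0]
    print('wedge n',len(Q)); mu=Q.mean(0); u,s,vt=np.linalg.svd(Q[:,:2]-mu[:2],full_matrices=False); ax=vt[0]; ax=ax*np.sign(ax[0])
    t=(Q[:,:2]-mu[:2])@ax; ss=(Q[:,:2]-mu[:2])@np.array([-ax[1],ax[0]])
    print('c',mu,'ax',ax,np.degrees(np.arctan2(ax[1],ax[0])),'t',np.percentile(t,[0,1,99,100]),'s',np.percentile(ss,[1,99]))
    for a in np.arange(-.09,.09,.02):
        b=(t>a)&(t<a+.02); 
        if b.sum(): print(round(a+.01,3),b.sum(),np.median(Q[b,2]).round(4),end='; ')
    r=cv2.minAreaRect((Q[:,:2]*1000).astype(np.float32)); print('\nrect',r)
E
python3 meas.py
```

```text
top0 table med/std -4.4826347391557775e-05 0.004040746133157256
table plane [-0.00031777 -0.00010762  0.00013426]
slab plane [ 0.01863501 -0.03013185  0.02678081] std 0.0036741250736538602 1408
slab rect ((716.9448852539062, 56.26617431640625), (279.44512939453125, 203.06430053710938), 80.16535949707031) [[593.0, -64.0999984741211], [793.0999755859375, -98.69999694824219], [840.9000244140625, 176.60000610351562], [640.7999877929688, 211.3000030517578]]
wedge n 570
c [ 0.5245581  -0.26939472  0.01982131] ax [ 0.94823418 -0.31757194] -18.516149765455772 t [-0.32166015 -0.08278247  0.09012258  0.09162021] s [-0.02505598  0.0213649 ]
-0.08 57 0.033; -0.06 64 0.0311; -0.04 64 0.0269; -0.02 70 0.0233; 0.0 61 0.0198; 0.02 63 0.0147; 0.04 66 0.0114; 0.06 62 0.0058; 0.08 56 0.0042; 
rect ((419.053955078125, -188.25108337402344), (97.46690368652344, 447.63665771484375), 52.52737808227539)
scene0 table med/std 0.00032417049152921873 0.0017109276097036713
table plane [ 0.00075656 -0.00018056 -0.00015598]
slab plane [ 0.01524729 -0.03062873  0.02978437] std 0.0015205684599241226 2262
slab rect ((727.2740478515625, 55.37809753417969), (283.0904541015625, 209.40895080566406), 78.48157501220703) [[596.4000244140625, -62.400001525878906], [801.5999755859375, -104.19999694824219], [858.0999755859375, 173.1999969482422], [652.9000244140625, 215.0]]
wedge n 566
c [ 0.53390638 -0.27342049  0.01902025] ax [ 0.96099326 -0.27657181] -16.055705449667425 t [-0.09003735 -0.08807811  0.07746086  0.08074226] s [-0.0211797   0.01711806]
-0.08 52 0.0353; -0.06 58 0.0315; -0.04 64 0.0272; -0.02 69 0.0226; 0.0 67 0.019; 0.02 67 0.0152; 0.04 76 0.0117; 0.06 79 0.007; 0.08 33 0.0048; 
rect ((527.8350830078125, -277.66552734375), (47.07402801513672, 170.78497314453125), 73.8512191772461)
```

The plane fits from both views agree: the slope is -0.030 along world y and +0.015 to 0.019 along x. That makes the **front left** corner low, matching the expected tilt of (0.018, -0.031). I'll move above the wedge's thick end and refine with the wrist camera.

jog_arm(
  increments=[
    [31,25,0,-0.06],
    [31,25,0,-0.06],
    [31,25,0,-0.06],
    [31,25,0,-0.06],
    [31,25,0,-0.06],
    [31,25,0,-0.06],
    [31,25,0,-0.06],
    [31,25,0,-0.06],
    [31,25,0,-0.06],
    [31,25,0,-0.06],
  ],
  hand=1,
)

```text
time: 1.15
tool_pos: [0.4776, -0.2405, 0.2421]
tool_rot: [[-0.002, 0.949, -0.315], [0.005, -0.315, -0.949], [-1.0, -0.003, -0.004]]
force: [0.4, -0.1, -0.6]
gripper_width: 0.0855
```

```bash
cat > wr.py <<'E'
from h import *
import sys
def wedge(im,tag):
    P=pts(im); hsv=cv2.cvtColor(im['pixels'],cv2.COLOR_RGB2HSV)
    w=(hsv[...,0]>10)&(hsv[...,0]<28)&(hsv[...,1]>45)&(hsv[...,1]<140)&(hsv[...,2]>100)&(P[...,2]<.05)&(P[...,2]>-.01)
    w=cv2.morphologyEx(w.astype(np.uint8),cv2.MORPH_OPEN,np.ones((5,5)))
    cn,_=cv2.findContours(w,cv2.RETR_EXTERNAL,cv2.CHAIN_APPROX_NONE); k=max(cn,key=cv2.contourArea)
    mm=np.zeros_like(w); cv2.drawContours(mm,[k],-1,1,-1); Q=P[(mm>0)&(im['range_z']>0)]
    r=cv2.minAreaRect((Q[:,:2]*1000).astype(np.float32)); 
    q=cv2.minAreaRect(k); print('px',q)
    mu=Q.mean(0); vt=np.linalg.svd(Q[:,:2]-mu[:2],full_matrices=False)[2]; ax=vt[0]*np.sign(vt[0][0])
    n=np.array([-ax[1],ax[0]]); t=(Q[:,:2]-mu[:2])@ax; s=(Q[:,:2]-mu[:2])@n
    print('n',len(Q),'c',mu.round(4),'yaw',np.degrees(np.arctan2(ax[1],ax[0])).round(2),'t',np.percentile(t,[.5,99.5]).round(4),'s',np.percentile(s,[1,99]).round(4),'slope',np.polyfit(t,Q[:,2],1).round(4))
    print('rect',r)
if __name__=='__main__':
    im=grab('wrist',sys.argv[1]); wedge(im,'')
E
python3 wr.py w1
```

```text
px ((262.9515075683594, 116.06942749023438), (146.72926330566406, 32.89635467529297), 88.05851745605469)
n 4743 c [ 0.5324 -0.2701  0.0182] yaw -16.16 t [-0.0954  0.0843] s [-0.0197  0.0202] slope [-0.1687  0.0182]
rect ((524.85107421875, -268.3617248535156), (42.26639938354492, 185.97535705566406), 73.30746459960938)
```

View pics/w1.png

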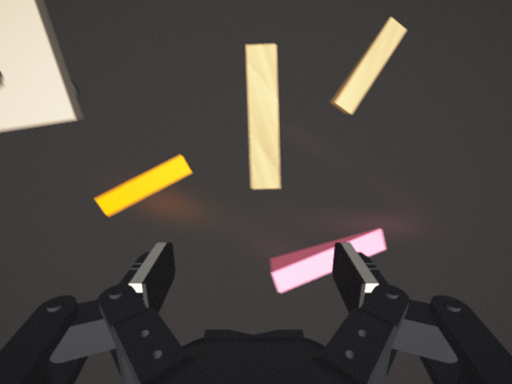

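Run:
```python
from h import *
im=pickle.load(open('w1.pkl','rb'))
def cast(u,v,zp):
    d=np.array(im['attitude'])@np.array([(u-im['cx'])/im['fx'],(v-im['cy'])/im['fy'],1]); e=np.array(im['eye']); return (e+d*(zp-e[2])/d[2])
hsv=cv2.cvtColor(im['pixels'],cv2.COLOR_RGB2HSV)
w=((hsv[...,0]>10)&(hsv[...,0]<28)&(hsv[...,1]>45)&(hsv[...,1]<140)&(hsv[...,2]>100)).astype(np.uint8)
w[:, :235]=0; w[:,300:]=0; w[200:]=0
ys=np.where(w.any(1))[0]; print(ys.min(),ys.max())
r0,r1=ys.min(),ys.max()+1
t0=[];
for v in range(r0+6,r1-5,1):
    xs=np.where(w[v])[0]; t0.append((v,xs.min()-.5+.0,xs.max()+.5))
t0=np.array(t0); L=np.polyfit(t0[:,0],t0[:,1],1);R=np.polyfit(t0[:,0],t0[:,2],1)
for v,z in [(r0-.5,.003),(r1-.5,.037)]:
    a=cast(np.polyval(L,v),v,z); b=cast(np.polyval(R,v),v,z); print(v,a,b,'mid',(a+b)/2,np.linalg.norm(a-b))
print(observe()['tool_pos'])
```

```text
43 189
42.5 [ 0.62037271 -0.27493765  0.003     ] [ 0.60785606 -0.31270509  0.003     ] mid [ 0.61411439 -0.29382137  0.003     ] 0.03978751858011155
189.5 [ 0.45314431 -0.22606891  0.037     ] [ 0.44034064 -0.26500423  0.037     ] mid [ 0.44674247 -0.24553657  0.037     ] 0.040986504402114626
[ 0.48142461 -0.23667794  0.24200752]
```

jog_arm(
  increments=[
    [-2,-9,-30,0.02],
    [-2,-9,-30,0.02],
    [0,0,-35,0],
    [0,0,-35,0],
    [0,0,-30,0],
    [0,0,0,0],
  ],
)

```text
time: 1.8
tool_pos: [0.4795, -0.2516, 0.0768]
tool_rot: [[0.003, 0.963, -0.268], [0.006, -0.268, -0.963], [-1.0, 0.002, -0.007]]
force: [0.2, -0.8, -0.2]
gripper_width: 0.0855
```

```bash
python3 wr.py w2; python3 -c "
from h import *
s=observe();print(s['tool_pos'],s['tool_rot'][:,2],s['force'],s['q'])"
```

```text
px ((256.12493896484375, 136.75296020507812), (68.07594299316406, 264.5678405761719), 1.3639274835586548)
n 14811 c [ 0.532  -0.2717  0.0192] yaw -16.52 t [-0.1068  0.0817] s [-0.0193  0.0228] slope [-0.1677  0.0192]
rect ((518.693359375, -261.7481384277344), (55.94617462158203, 198.1702423095703), 75.35758972167969)
[ 0.48062938 -0.25239302  0.07886153] [-0.26785107 -0.96344428 -0.00556127] [-0.62273234  0.58565717 -0.26421162] [-36.01464522  32.09842989  96.54472502   0.50406854  51.21654325
  69.20752665]
```

View pics/w2.png

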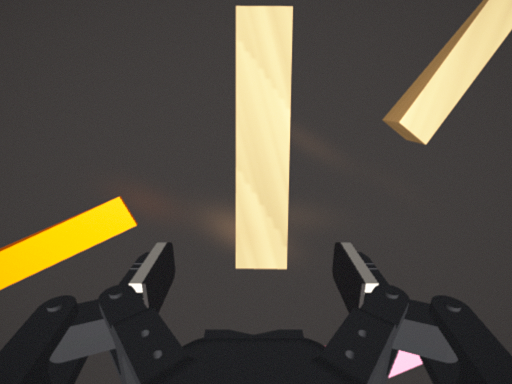

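jog_arm(
  increments=[
    [-2,-2,-20,0],
    [-1,-1,-20,0],
    [0,0,-15,0],
    [0,0,-6,0],
    [0,0,0,0],
  ],
)

```text
time: 2.35
tool_pos: [0.4828, -0.2594, 0.0253]
tool_rot: [[0.018, 0.963, -0.267], [-0.005, -0.267, -0.964], [-1.0, 0.019, -0.0]]
force: [0.7, -0.1, 0.3]
gripper_width: 0.0858
```

```bash
python3 wr.py w3; python3 -c "
from h import *
s=observe();print(s['tool_pos'],s['tool_rot'][:,2],s['force'])"
```

```text
px ((245.0390167236328, 166.01055908203125), (86.1010971069336, 333.7593688964844), 1.123302698135376)
n 24429 c [ 0.5304 -0.2714  0.0201] yaw -16.21 t [-0.0855  0.0766] s [-0.0184  0.0225] slope [-0.1862  0.0201]
rect ((509.79150390625, -260.9161376953125), (52.598026275634766, 201.91021728515625), 75.40299987792969)
[ 0.4831311  -0.25957178  0.02573111] [-2.67399282e-01 -9.63585808e-01  1.18038344e-04] [0.90858025 0.46408357 0.24602749]
```

View pics/w3.png

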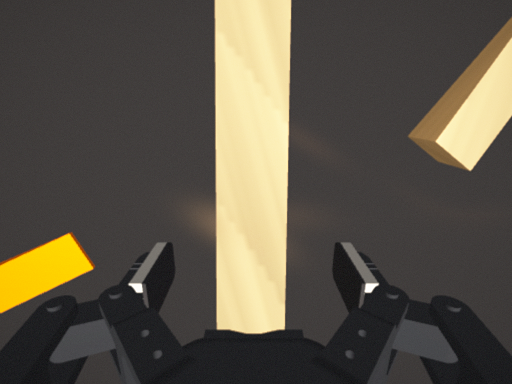

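jog_arm(
  increments=[
    [-4,2,-4,0],
    [-3,2,-4,0],
    [0,0,0,0],
  ],
)

```text
time: 2.7
tool_pos: [0.4769, -0.2561, 0.0201]
tool_rot: [[0.023, 0.963, -0.267], [-0.008, -0.267, -0.964], [-1.0, 0.024, 0.002]]
force: [0.3, 0.0, 0.7]
gripper_width: 0.0853
```

jog_arm(
  increments=[
    [0,0,0,0],
    [0,0,0,0],
    [0,0,0,0],
    [0,0,0,0],
    [0,0,0,0],
  ],
  hand=0,
  grip_force=50,
)

```text
time: 3.2
tool_pos: [0.4774, -0.2565, 0.0211]
tool_rot: [[0.024, 0.963, -0.267], [-0.009, -0.267, -0.964], [-1.0, 0.026, 0.002]]
force: [0.1, 0.4, -0.6]
gripper_width: 0.0353
```

```bash
python3 wr.py w4; python3 -c "
from h import *
s=observe();print(s['time'],s['tool_pos'],s['tool_rot'],s['force'],s['gripper_width'])"
```

```text
px ((249.00531005859375, 164.71307373046875), (86.059326171875, 331.0358581542969), 1.060911774635315)
n 25128 c [ 0.5261 -0.2702  0.0213] yaw -16.05 t [-0.0815  0.0735] s [-0.0182  0.0213] slope [-0.1877  0.0213]
rect ((506.686767578125, -261.1889343261719), (51.482643127441406, 194.8269805908203), 75.59588623046875)
3.25 [ 0.47739145 -0.25647142  0.02103424] [[ 0.02410062  0.96333978 -0.26719961]
 [-0.00918521 -0.26705259 -0.96363818]
 [-0.99966734  0.02567856  0.00241234]] [-1.06592832  0.03287916 -0.85277289] 0.035564459308796745
```

View pics/w4.png

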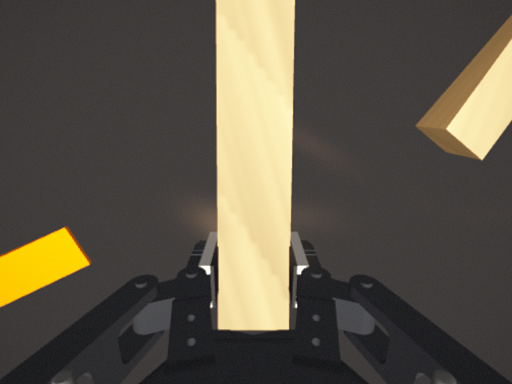

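Gripped at 35.5 mm width, with the wedge centred between the pads at (255,270). The pads sit a bit high on it, so I'll open slightly, go lower and regrip.

jog_arm(
  increments=[
    [0,0,0,0],
    [0,0,-4,0],
    [0,0,-2,0],
    [0,0,0,0],
  ],
  hand=0.65,
)

```text
time: 3.65
tool_pos: [0.4773, -0.2564, 0.0143]
tool_rot: [[0.024, 0.963, -0.267], [-0.009, -0.267, -0.964], [-1.0, 0.025, 0.002]]
force: [0.2, 0.2, -0.9]
gripper_width: 0.0554
```

jog_arm(
  increments=[
    [0,0,0,0],
    [0,0,0,0],
    [0,0,0,0],
    [0,0,0,0],
  ],
  hand=0,
  grip_force=60,
)

```text
time: 4.05
tool_pos: [0.4773, -0.2564, 0.0143]
tool_rot: [[0.024, 0.963, -0.267], [-0.009, -0.267, -0.964], [-1.0, 0.025, 0.002]]
force: [0.7, -0.1, 0.2]
gripper_width: 0.0349
```

jog_arm(
  increments=[
    [0,0,25,0],
    [0,0,30,0],
    [-2,30,10,0.008],
    [-3,40,0,0.01],
    [-3,40,0,0.01],
    [-3,40,0,0.01],
    [-3,40,0,0.01],
    [-3,40,0,0.01],
    [-3,40,0,0.01],
    [0,0,0,0],
  ],
)

```text
time: 5.05
tool_pos: [0.4546, 0.0215, 0.0814]
tool_rot: [[0.026, 0.979, -0.203], [-0.008, -0.203, -0.979], [-1.0, 0.027, 0.002]]
force: [0.3, -1.1, -0.3]
gripper_width: 0.0351
```

Run:
```python
from h import *
grab('wrist','w5')
s=observe();print(s['time'],s['tool_pos'],s['tool_rot'],s['force'],s['gripper_width'])
```

```text
5.1 [0.45531671 0.01986634 0.08146406] [[ 0.02708569  0.97866582 -0.20366537]
 [-0.00824689 -0.20351442 -0.97903722]
 [-0.9995991   0.02819751  0.00255862]] [-1.0505359  -0.5202975  -1.02611145] 0.035104081637055445
```

View pics/w5.png

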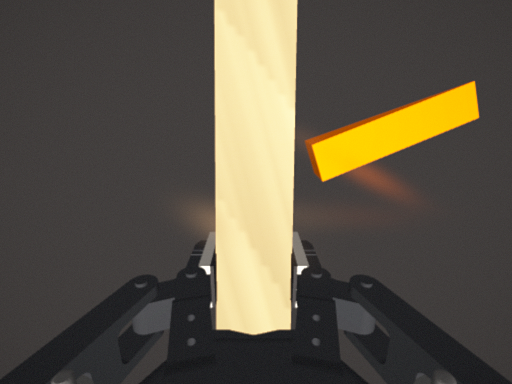

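The wedge is held straight and the orange one is behind it at (395,130). Carrying on to the slab's front.

jog_arm(
  increments=[
    [-1,38,0,0.005],
    [-2,38,0,0.005],
    [-2,38,0,0.005],
    [-2,38,0,0.005],
    [0,0,0,0],
  ],
)

```text
time: 5.6
tool_pos: [0.4515, 0.1718, 0.0819]
tool_rot: [[0.032, 0.981, -0.192], [-0.009, -0.191, -0.981], [-0.999, 0.033, 0.003]]
force: [-0.1, -0.4, -1.3]
gripper_width: 0.0353
```

Run:
```python
from h import *
for n in ['wrist','top','scene']:
    im=grab(n,n+'6')
s=observe();print(s['time'],s['tool_pos'],s['tool_rot'],s['force'],s['gripper_width'])
a=cv2.imread('pics/top6.png')[90:250,170:330]; b=cv2.imread('pics/scene6.png')[150:310,200:400]
cv2.imwrite('pics/c6.png',np.hstack([cv2.resize(a,(400,400),interpolation=2),cv2.resize(b,(400,320),interpolation=2) if 0 else cv2.resize(b,(400,400),interpolation=2)]))
```

```text
5.75 [0.45137388 0.16837235 0.08165181] [[ 0.03019266  0.98039826 -0.19469888]
 [-0.01008999 -0.19447882 -0.98085482]
 [-0.99949317  0.03157912  0.00402038]] [ 0.8888511  -0.40151469 -0.90343952] 0.03554540414668593
```

View pics/wrist6.png

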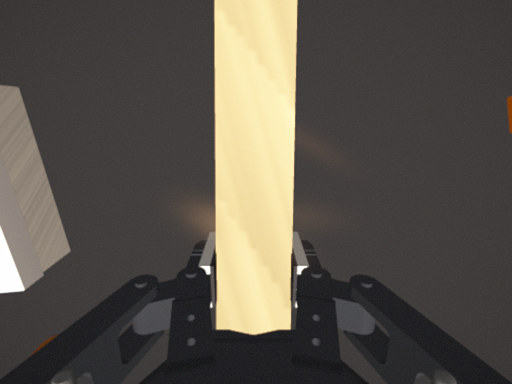

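View pics/c6.png

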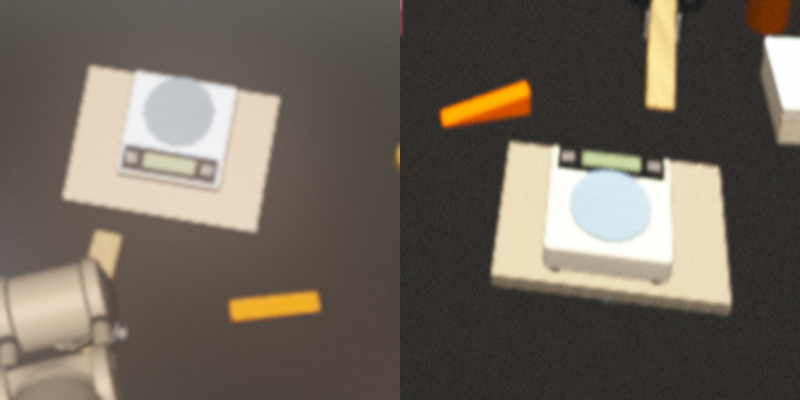

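```bash
cat > slab.py <<'E'
from h import *
def cast(im,uv,zp):
    uv=np.atleast_2d(uv); d=np.c_[(uv[:,0]-im['cx'])/im['fx'],(uv[:,1]-im['cy'])/im['fy'],np.ones(len(uv))]@np.array(im['attitude']).T
    e=np.array(im['eye']); return e+d*((zp-e[2])/d[:,2])[:,None]
def corners(tag):
    im=pickle.load(open(tag+'.pkl','rb')); P=pts(im); z=P[...,2]
    m=((z>.012)&(z<.12)&(P[...,0]>.57)&(P[...,0]<.9)&(P[...,1]>-.14)&(P[...,1]<.26)).astype(np.uint8)
    if tag.startswith('scene'):
        g=cv2.cvtColor(im['pixels'],cv2.COLOR_RGB2GRAY); m&=(g>100).astype(np.uint8)
    m=cv2.morphologyEx(m,cv2.MORPH_OPEN,np.ones((3,3)))
    cn,_=cv2.findContours(m,cv2.RETR_EXTERNAL,cv2.CHAIN_APPROX_NONE); k=max(cn,key=cv2.contourArea)
    q=cv2.approxPolyDP(cv2.convexHull(k),6,True)[:,0]; return im,k[:,0],q
if __name__=='__main__':
    for tag in ['top0','scene0','scene6']:
        im,k,q=corners(tag); print(tag,q.tolist())
        for p in q: print(p, cast(im,p,.036)[0].round(4))
E
python3 slab.py
python3 - <<'E'
import cv2,pickle
import numpy as np
im=pickle.load(open('scene6.pkl','rb'))['pixels'][:,:,::-1]
cv2.imwrite('pics/s6b.png',cv2.resize(im[130:290,230:400],None,fx=4,fy=3.7,interpolation=cv2.INTER_CUBIC))
im=pickle.load(open('top0.pkl','rb'))['pixels'][:,:,::-1]
cv2.imwrite('pics/t0b.png',cv2.resize(im[105:195,185:295],None,fx=6,fy=6,interpolation=cv2.INTER_CUBIC))
E
```

```text
top0 [[206, 117], [281, 129], [272, 182], [197, 170]]
[206 117] [0.8385 0.1771 0.036 ]
[281 129] [ 0.7943 -0.0964  0.036 ]
[272 182] [ 0.5979 -0.0635  0.036 ]
[197 170] [0.6403 0.2044 0.036 ]
scene0 [[255, 207], [358, 217], [364, 273], [247, 262]]
[255 207] [ 0.5958 -0.061   0.036 ]
[358 217] [0.6533 0.2081 0.036 ]
[364 273] [0.848  0.1745 0.036 ]
[247 262] [ 0.7962 -0.0932  0.036 ]
scene6 [[255, 207], [358, 217], [364, 274], [247, 262]]
[255 207] [ 0.5958 -0.061   0.036 ]
[358 217] [0.6533 0.2081 0.036 ]
[364 274] [0.851  0.1737 0.036 ]
[247 262] [ 0.7962 -0.0932  0.036 ]
```

View pics/s6b.png

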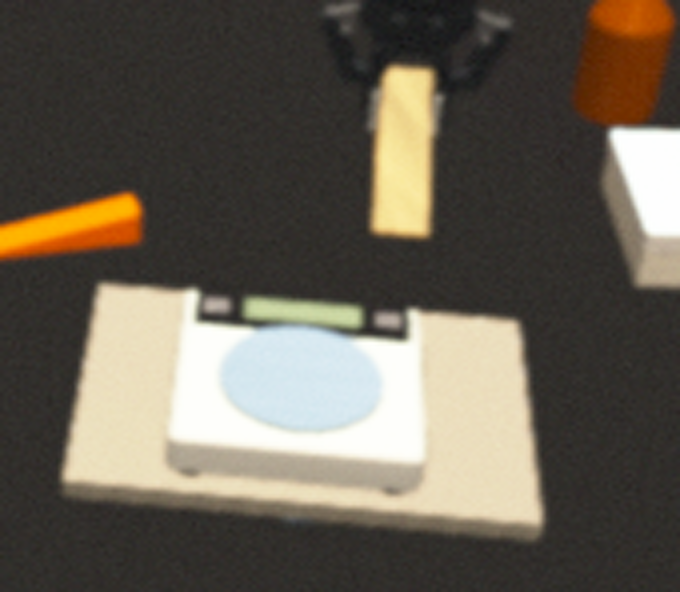

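View pics/t0b.png

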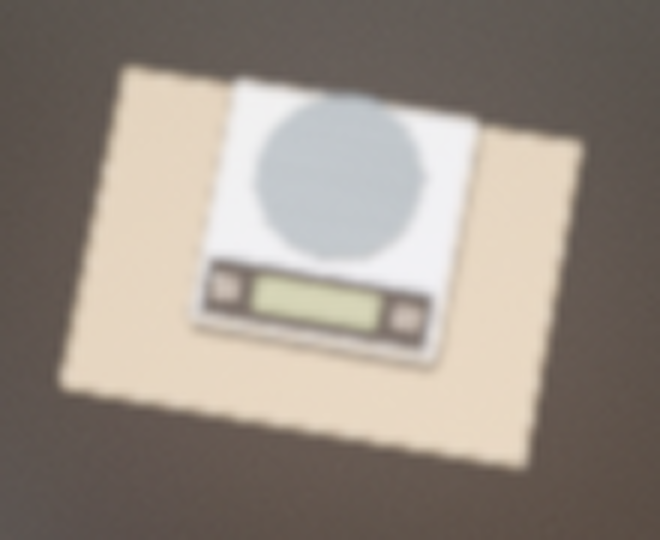

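jog_arm(
  increments=[
    [0,-1,-25,0.013],
    [0,-2,-20,0.013],
    [0,0,-13,0],
    [0,0,-5,0],
    [0,0,-3,0],
    [0,0,0,0],
  ],
)

```text
time: 6.35
tool_pos: [0.4546, 0.1566, 0.0148]
tool_rot: [[0.033, 0.983, -0.181], [-0.01, -0.18, -0.984], [-0.999, 0.034, 0.004]]
force: [-0.1, -0.4, -0.4]
gripper_width: 0.035
```

Run:
```python
from h import *
s=observe();print(s['time'],s['tool_pos'],s['tool_rot'],s['force'],s['gripper_width'])
```

```text
6.35 [0.45461065 0.15664808 0.0147539 ] [[ 0.03321521  0.98299902 -0.1805815 ]
 [-0.0100409  -0.18034388 -0.98355237]
 [-0.99939778  0.0344821   0.00388004]] [-0.07110458 -0.36320181 -0.37814189] 0.035007417161934104
```

jog_arm(
  increments=[
    [0,5,0,0.01],
    [0,4,0,0.003],
    [0,0,-1,0],
    [0,0,0,0],
  ],
)

```text
time: 6.75
tool_pos: [0.4559, 0.1663, 0.0154]
tool_rot: [[0.037, 0.985, -0.167], [-0.009, -0.167, -0.986], [-0.999, 0.038, 0.003]]
force: [0.8, 0.7, -0.4]
gripper_width: 0.035
```

```bash
cat > st.py <<'E'
from h import *
import sys
f=np.array([observe()['force'] for _ in range(3)]).mean(0)
s=observe();r=s['tool_rot'];print(round(s['time'],2),s['tool_pos'].round(4),'fwd',r[:,1].round(4),'yaw',np.degrees(np.arctan2(r[1,1],r[0,1])).round(2),f.round(2),s['gripper_width'].round(4))
F=np.array([.622,.072]);ex=np.array([.986,-.168]);ey=np.array([.168,.986])
for d in (0,.14):
    p=s['tool_pos'][:2]+d*r[:2,1]-F; print('slab front coords x,y mm',(p@ex*1000).round(1),(p@ey*1000).round(1))
E
python3 st.py
python3 - <<'E'
from h import *
grab('scene','scene7'); im=cv2.imread('pics/scene7.png')
cv2.imwrite('pics/s7b.png',cv2.resize(im[130:290,230:400],None,fx=4,fy=3.7,interpolation=cv2.INTER_CUBIC))
E
```

```text
Traceback (most recent call last):
  File "st.py", line 4, in <module>
    s=observe();r=s['tool_rot'];print(round(s['time'],2),s['tool_pos'].round(4),'fwd',r[:,1].round(4),'yaw',np.degrees(np.arctan2(r[1,1],r[0,1])).round(2),f.round(2),s['gripper_width'].round(4))
                                                                                                                                                                      ^^^^^^^^^^^^^^^^^^^^^^^^
AttributeError: 'float' object has no attribute 'round'
```

View pics/s7b.png

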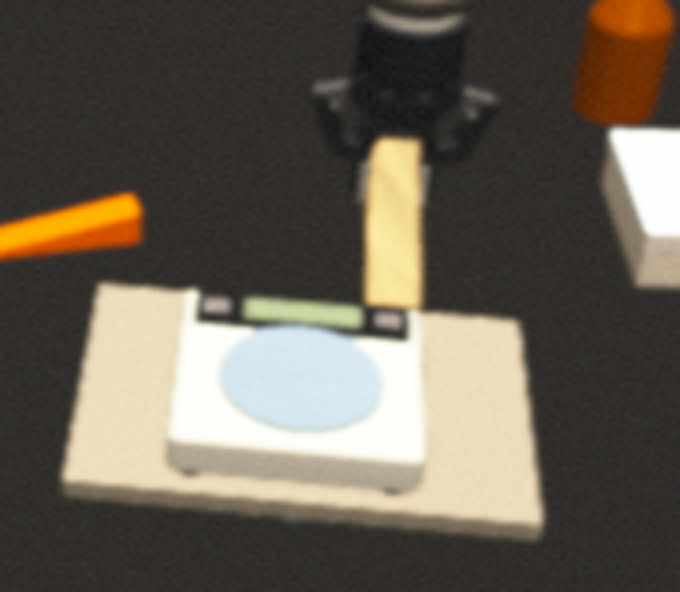

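jog_arm(
  increments=[
    [0,0,0,0],
    [0,0,-1,0],
    [0,0,0,0],
  ],
  hand=0.6,
)

```text
time: 7.1
tool_pos: [0.4562, 0.1665, 0.0147]
tool_rot: [[0.038, 0.985, -0.166], [-0.009, -0.166, -0.986], [-0.999, 0.039, 0.002]]
force: [0.2, -1.1, 0.5]
gripper_width: 0.0514
```

jog_arm(
  increments=[
    [0,0,0,0],
    [0,0,0,0],
    [0,0,0,0],
    [0,0,0,0],
  ],
  hand=0,
  grip_force=60,
)

```text
time: 7.5
tool_pos: [0.4564, 0.1665, 0.015]
tool_rot: [[0.038, 0.985, -0.167], [-0.009, -0.167, -0.986], [-0.999, 0.039, 0.002]]
force: [-0.1, 0.0, 0.5]
gripper_width: 0.0352
```

```bash
sed -i "s/s\['gripper_width'\].round(4)/round(s['gripper_width'],4)/" st.py; python3 st.py; python3 wr.py w8
```

```text
7.5 [0.4564 0.1665 0.015 ] fwd [ 0.9852 -0.1666  0.0393] yaw -9.59 [-0.06  0.04  0.52] 0.0352
slab front coords x,y mm -179.1 65.3
slab front coords x,y mm -39.2 65.5
px ((247.478515625, 165.80914306640625), (94.3118896484375, 334.18310546875), 1.5207698345184326)
n 26277 c [0.507  0.1572 0.0211] yaw -10.84 t [-0.0778  0.0713] s [-0.0183  0.0224] slope [-0.1914  0.0211]
rect ((490.0793151855469, 164.83071899414062), (53.79169845581055, 184.41226196289062), 81.13609313964844)
```

View pics/w8.png

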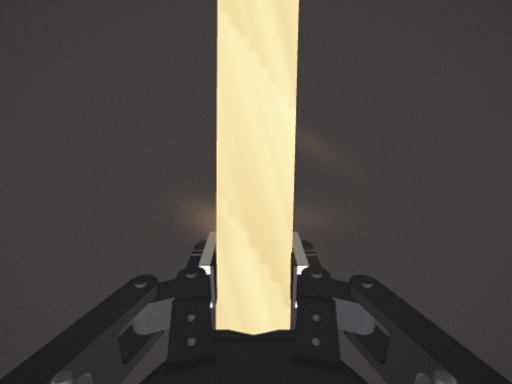

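The wedge lies flat on the bench, gripped at (255,280) and lined up with the slab at slab-frame y ≈ 65 mm, inboard of the left jack foot. Now sliding it in.

jog_arm(
  increments=[
    [10,-2,0,0],
    [10,-2,0,0],
    [10,-2,0,0],
    [10,-2,0,0],
    [10,-2,0,0],
    [10,-2,0,0],
    [0,0,0,0],
  ],
)

```text
time: 8.25
tool_pos: [0.5202, 0.1534, 0.015]
tool_rot: [[0.037, 0.985, -0.167], [-0.009, -0.167, -0.986], [-0.999, 0.038, 0.003]]
force: [0.7, -1.1, 3.3]
gripper_width: 0.0352
```

```bash
python3 st.py; python3 -c "
from h import *
grab('wrist','w9')"
```

```text
8.25 [0.5202 0.1534 0.015 ] fwd [ 0.9853 -0.1665  0.0376] yaw -9.59 [ 0.73 -1.09  3.31] 0.0352
slab front coords x,y mm -114.0 63.1
slab front coords x,y mm 25.9 63.3
```

View pics/w9.png

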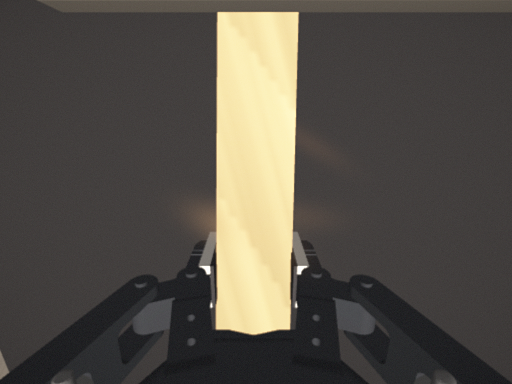

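Run:
```python
from h import *
from slab import cast
im=pickle.load(open('w9.pkl','rb'))
cv2.imwrite('pics/w9c.png',cv2.resize(im['pixels'][0:40,0:320,::-1],None,fx=2.5,fy=8,interpolation=cv2.INTER_CUBIC))
P=pts(im)
for p in [(62,12),(150,12),(400,12),(500,12)]: print(p,cast(im,np.array(p,float),.017)[0].round(4), P[p[1]-5,p[0]].round(4))
for p in [(217,14),(298,14)]: print(p,cast(im,np.array(p,float),.016)[0].round(4),P[p[1],p[0]].round(4))
```

```text
(62, 12) [0.6472 0.2126 0.017 ] [0.6456 0.2077 0.0248]
(150, 12) [0.6411 0.1765 0.017 ] [0.6399 0.1738 0.025 ]
(400, 12) [0.6239 0.0736 0.017 ] [0.6229 0.0795 0.0286]
(500, 12) [0.617  0.0324 0.017 ] [0.6165 0.0429 0.0295]
(217, 14) [0.6361 0.1491 0.016 ] [0.6409 0.1501 0.0009]
(298, 14) [0.6305 0.1155 0.016 ] [0.6321 0.1143 0.0099]
```

View pics/w9c.png

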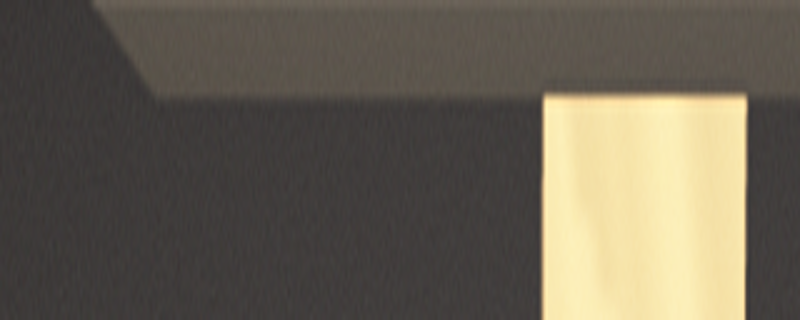

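Slab edge square to the wedge at row ~12; front-left lower corner at (62,12), which puts the wedge about 58–60 mm left of middle, roughly 12 mm clear of the jack foot. Continuing to just before contact.

jog_arm(
  increments=[
    [9,-1,0,0],
    [9,-1,0,0],
    [9,-1,0,0],
    [8,-1,0,0],
    [6,-1,0,0],
    [0,0,0,0],
  ],
)

```text
time: 8.9
tool_pos: [0.5616, 0.1484, 0.0151]
tool_rot: [[0.034, 0.986, -0.166], [-0.009, -0.166, -0.986], [-0.999, 0.035, 0.003]]
force: [0.9, -0.6, 1.1]
gripper_width: 0.0351
```

```bash
python3 st.py
cat > tilt.py <<'E'
from h import *
import sys
def look(tag):
    grab('wrist','w'+tag); im=grab('scene','s'+tag); P=pts(im); z=P[...,2]; hsv=cv2.cvtColor(im['pixels'],cv2.COLOR_RGB2HSV)
    F=np.array([.6235,.0746]);ex=np.array([.986,-.168]);ey=np.array([.168,.986])
    a=(P[...,:2]-F)@ex; b=(P[...,:2]-F)@ey
    m=(a>.01)&(a<.19)&(abs(b)<.13)&((abs(b)>.088)|((a<.028)))&(z>.02)&(z<.055)&(hsv[...,2]>120)
    A=np.c_[a[m]-.1,b[m],np.ones(m.sum())]; Z=z[m]
    for _ in range(4):
        c=np.linalg.lstsq(A,Z,rcond=None)[0]; r=Z-A@c; k=abs(r)<2.5*r.std(); A,Z=A[k],Z[k]
    f=lambda x,y:(c@[x,y,1]-.016)*1000
    print('slope',c.round(4),'n',len(Z),'std',r.std().round(4),'under: left %.2f right %.2f rear %.2f'%(f(-.065,.11),f(-.065,-.11),f(.065,0)))
look(sys.argv[1])
E
python3 tilt.py 10
```

```text
8.9 [0.5616 0.1484 0.0151] fwd [ 0.9855 -0.1659  0.0347] yaw -9.55 [ 0.91 -0.56  1.09] 0.0351
slab front coords x,y mm -72.4 65.2
slab front coords x,y mm 67.5 65.5
slope [ 0.0231 -0.028   0.039 ] n 1615 std 0.0014 under: left 18.45 right 24.62 rear 24.55
```

View pics/w10.png

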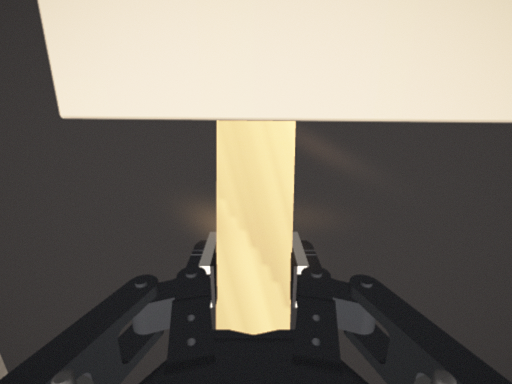

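The tilt measurement is clean: undersides at left 18.4, right 24.6 and rear 24.6 mm. The slab's front edge is at row 120, square to the wedge. Next come small steps into contact.

jog_arm(
  increments=[
    [4,-1,0,0],
    [4,-1,0,0],
    [4,-1,0,0],
    [0,0,0,0],
  ],
)

```text
time: 9.4
tool_pos: [0.5726, 0.1456, 0.0152]
tool_rot: [[0.032, 0.986, -0.165], [-0.009, -0.165, -0.986], [-0.999, 0.033, 0.004]]
force: [0.7, -0.1, 0.1]
gripper_width: 0.0354
```

```bash
python3 st.py; python3 tilt.py 11
```

```text
9.4 [0.5726 0.1456 0.0152] fwd [ 0.9857 -0.1652  0.0329] yaw -9.51 [ 0.7  -0.08  0.14] 0.0354
slab front coords x,y mm -61.0 64.2
slab front coords x,y mm 78.9 64.6
slope [ 0.0233 -0.0273  0.0391] n 1636 std 0.0014 under: left 18.54 right 24.55 rear 24.58
```

jog_arm(
  increments=[
    [4,-0.7,0,0],
    [4,-0.7,0,0],
    [0,0,0,0],
  ],
)

```text
time: 9.8
tool_pos: [0.5757, 0.1447, 0.0151]
tool_rot: [[0.021, 0.986, -0.165], [-0.009, -0.165, -0.986], [-1.0, 0.022, 0.006]]
force: [4.2, -1.1, -0.5]
gripper_width: 0.0353
```

```bash
python3 st.py; python3 tilt.py 12
```

```text
9.8 [0.5757 0.1447 0.0151] fwd [ 0.986  -0.1652  0.022 ] yaw -9.51 [ 4.17 -1.06 -0.48] 0.0353
slab front coords x,y mm -57.9 63.9
slab front coords x,y mm 82.1 64.3
slope [ 0.0219 -0.0263  0.0391] n 1628 std 0.0014 under: left 18.79 right 24.58 rear 24.53
```

jog_arm(
  increments=[
    [5,-0.8,0,0],
    [5,-0.8,0,0],
    [5,-0.8,0,0],
  ],
)

```text
time: 10.2
tool_pos: [0.58, 0.1437, 0.0149]
tool_rot: [[-0.004, 0.986, -0.165], [-0.009, -0.165, -0.986], [-1.0, -0.002, 0.01]]
force: [-16.4, 2.3, 14.4]
gripper_width: 0.0351
```

```bash
python3 st.py; python3 tilt.py 13
cat > shift.py <<'E'
from h import *
import sys
g=lambda t: cv2.GaussianBlur(cv2.cvtColor(cv2.imread(f'pics/{t}.png'),cv2.COLOR_BGR2GRAY),(3,3),0)[190:290,235:380].astype(np.float32)
a,b=g(sys.argv[1]),g(sys.argv[2]); print('px shift slab scene',cv2.phaseCorrelate(a,b,cv2.createHanningWindow(a.shape[::-1],cv2.CV_32F)))
E
python3 shift.py s10 s13; python3 shift.py s10 s11
```

```text
10.2 [0.58   0.1437 0.0149] fwd [ 0.9863 -0.1649 -0.0022] yaw -9.49 [-16.45   2.3   14.39] 0.0351
slab front coords x,y mm -53.5 63.7
slab front coords x,y mm 86.6 64.1
slope [ 0.0177 -0.0214  0.0393] n 1624 std 0.0014 under: left 19.83 right 24.54 rear 24.49
px shift slab scene ((-0.13594044635198088, -0.01936872876166973), 0.7969188354492187)
px shift slab scene ((-0.09323939672029269, 0.014862334565528101), 0.8729273345947266)
```

jog_arm(
  increments=[
    [5,-0.8,0,0],
    [5,-0.8,0,0],
    [0,0,0,0],
  ],
)

```text
time: 10.6
tool_pos: [0.5824, 0.1434, 0.0149]
tool_rot: [[-0.021, 0.986, -0.164], [-0.009, -0.164, -0.986], [-1.0, -0.019, 0.012]]
force: [5.6, -1.9, -0.2]
gripper_width: 0.0349
```

```bash
python3 st.py; python3 tilt.py 14;python3 shift.py s10 s14
```

```text
10.6 [0.5824 0.1434 0.0149] fwd [ 0.9863 -0.164  -0.0191] yaw -9.44 [ 5.61 -1.86 -0.23] 0.0349
slab front coords x,y mm -51.0 63.7
slab front coords x,y mm 89.0 64.3
slope [ 0.0139 -0.0188  0.0395] n 1633 std 0.0014 under: left 20.48 right 24.62 rear 24.36
px shift slab scene ((-0.15094423845117433, -0.12998731786374407), 0.8419133204778035)
```

View pics/w14.png

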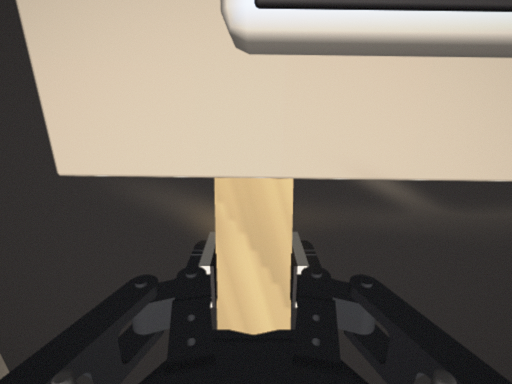

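View pics/s14.png

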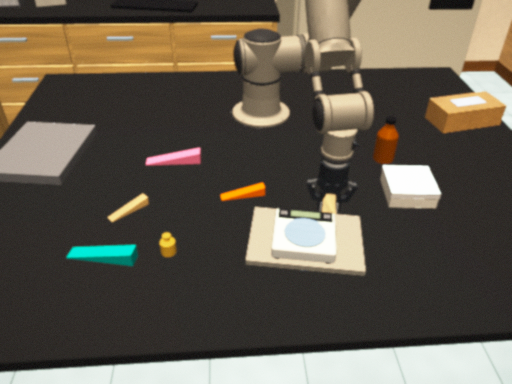

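jog_arm(
  increments=[
    [0,0,0,0],
    [0,0,0,0],
    [0,0,0,0],
    [0,0,0,0],
    [0,0,0,0],
  ],
)

```text
time: 11.2
tool_pos: [0.5824, 0.1433, 0.0149]
tool_rot: [[-0.021, 0.986, -0.164], [-0.009, -0.164, -0.986], [-1.0, -0.019, 0.012]]
force: [-1.9, 0.3, 3.9]
gripper_width: 0.0349
```

```bash
python3 st.py; python3 tilt.py 15;python3 shift.py s10 s15
python3 - <<'E'
from h import *
im=pickle.load(open('w15.pkl','rb')); P=pts(im)
r=P[190:310,228:282].reshape(-1,3); s=observe()
t=(r[:,:2]-s['tool_pos'][:2])@np.array([.9865,-.164]); print('wedge top slope,z at grip',np.polyfit(t,r[:,2],1))
im0=pickle.load(open('w8.pkl','rb')); P0=pts(im0); r=P0[190:310,228:282].reshape(-1,3)
t=(r[:,:2]-np.array([.4564,.1665]))@np.array([.985,-.167]); print('before',np.polyfit(t,r[:,2],1))
for n in ['w10','w11','w14','w15']:
    im=pickle.load(open(n+'.pkl','rb')); P=pts(im); v0={'w10':60,'w11':60}.get(n,100); q=P[v0:v0+40,80:480].reshape(-1,3)
    b=(q[:,:2]-[.6235,.0746])@[.168,.986]; print(n,'wrist lateral slope',np.polyfit(b,q[:,2],1).round(4))
E
```

```text
11.2 [0.5824 0.1433 0.0149] fwd [ 0.9862 -0.1644 -0.0193] yaw -9.47 [-1.9   0.29  3.87] 0.0349
slab front coords x,y mm -51.0 63.7
slab front coords x,y mm 89.0 64.2
slope [ 0.0151 -0.0186  0.0393] n 1630 std 0.0014 under: left 20.31 right 24.41 rear 24.33
px shift slab scene ((-0.21559430690042802, -0.11545942934176168), 0.8374381210327149)
wedge top slope,z at grip [-0.08482786  0.03093786]
before [-0.04386836  0.03067619]
w10 wrist lateral slope [-0.0246  0.0383]
w11 wrist lateral slope [-0.0241  0.0386]
w14 wrist lateral slope [-0.0157  0.0394]
w15 wrist lateral slope [-0.0157  0.0393]
```

The lift is stable. The left corner is about 2 mm clear of the low jack and about 4 mm below level, with the right and rear heights unchanged and no sign of slab shift. Handing in.

```bash
python3 -c "
from station import *
print(finish_job())"
```

```text
the job is handed in; nothing more can be done
None
```

The slab's low corner was the front left. It is now held about 2 mm clear of that jack by the wedge, and the job is handed in with the gripper still holding the wedge (35 mm opening, 60 N grip).

**What I did:** I gripped the larger wooden wedge near its thick end and carried it over the orange one. I set it flat on the bench and slid it point first under the front edge, about 60 mm left of the slab's middle. That is inboard of the low jack, roughly 10 mm clear of its foot. The job took about 11 s of the 45 s.

**Last checks:**
- **Height at the low jack:** the slab's underside rose from 18.4 to 20.3 mm, still about 4 mm below level. The wrist camera's tilt reading agrees with this lift.
- **Other two jacks:** right and rear read 24.4 and 24.3 mm, against about 24.6 mm before the lift. That is within the measuring noise, so the slab still stands on both.
- **Slab position:** it moved less than about 0.25 pixel in the scene view, with no visible shift of the balance.
- **Holding:** the readings did not change by more than noise over a half-second hold. The largest force I saw while pushing was about 22 N.

**Uncertain points:**
- The tool leaned about 3° while pushing, and the wedge seems to have turned slightly in the pads.
- My depth-slope check on whether the wedge lies flat was not usable. It read −0.085 where −0.2 was expected, and was also off before the push. I relied on the wedge height at the grip instead, which was unchanged at 31 mm.
- The jacks are hidden under the slab, so I judged the clearance from the slab's tilt and never saw the gap directly.

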